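Load and start the desktop laser marker

ROBOT

A 6-joint arm with a two-finger parallel gripper is mounted at the origin on the work surface. World frame = base frame: x ahead of the robot, y to its left, z up, the work surface at z = 0. Lengths are in mm, angles in rad, forces in N, time in s.
With the tool pointing down it reaches from about 300 to 875 mm from the base axis. Payload 4.2 kg.
Tool frame: the origin (TCP) lies midway between the tips of the shut fingers; the grasp point (between the pads) lies 19 mm behind it; z points along the fingers, y is the line along which they close (so a half turn about z gives the same grasp; the last joint's range is limited). The gripper opens to 85 mm and grips with 20 to 120 N. Pads are 22 mm wide; open, the fingers measure 114 mm over their backs; the gripper's body (76 mm by 85 mm) begins 54 mm behind the grasp point. The pads swing forward as they close: fully open they stand 13 mm farther back than shut.
Start: joints at [-1.205, 0.32, 1.565, -0, 1.257, -0.02], TCP at [216.377, -532.75, 231.338] pointing down, gripper open.
Joint ranges: [-3.11, 3.11], [-0.84, 2.01], [0.21, 2.61], [-1.34, 4.49], [0.05, 2.63], [-2.56, 2.56]. Speed limits (rad/s): [2.57, 2.57, 3.14, 3.14, 3.14, 3.14].

INTERFACE

Orientations are given as [roll, pitch, yaw] about the fixed x, y, z axes, in that order (R = Rz(yaw) Ry(pitch) Rx(roll)).
In Python, from plant import robot gives the robot as it stands. The module is installed in compiled form; this text tells all that it offers.
- The arm moves only by the shell command python3 -m crank 'ROWS'. ROWS is JSON, a list of rows, each a list of 7 numbers: the shift along the tool's x, y, z in m, then the turn, a rotation vector about the tool's x, y, z in degrees, then the finger opening in m, from 0 to 0.0854. In form: [[tx, ty, tz, wx, wy, wz, jaw], ...]. A call has 1 to 20 rows; each row is the pose to reach, as a shift and turn from the pose commanded when the call began, along the tool's axes at that moment; what a row does not reach only later rows make up. A row lasts 1/10 s, in which the tool goes at most 50 mm and 8.59 degrees, less where a joint would pass 70% of its speed; a pose out of reach is approached as far as the arm can. A call with a gripper value outside its range is refused whole. The fingers move at their own pace and stop on an object; the grip force is fixed at half the most. Time passes only in rows, so rows that repeat a pose let the fingers close. It gives the time, the measured TCP pose, the force, the opening and the grip force at its end, in the units of the state.
- robot.get_obs(): the state, without advancing time (a new reading comes with each control period).
- robot.grab_frame(name): name is "scene" or "top" or "wrist"; returns a dict with "image" (384x512x3 uint8, blue, green, red), "range_z" (384x512 float32, mm along the optical axis (not along the pixel's ray), 0 where there is no reading), "fx", "fy", "cx", "cy" (pixels), "T" (4x4, takes a point from camera to world coordinates). Camera axes: x right, y down, z forward; pixel columns grow to the right and rows downward; lengths in mm; the calibration is good to about 2 mm. A picture is of the moment at which its call begins.
- robot.hand_in(): hands the job in; it is judged then, once.
The state is a dict: "t": time; "joint_positions": joint angles; "joint_vel": joint speeds; "joint_torque": joint torques, N m; "eef_pos": TCP position; "eef_rot": TCP orientation; "force": force on the tool from outside, world axes, zero at the start; "ft_torque": the same for the moment, N m; "finger_gap": finger opening in mm; "finger_force": force on a finger pad.
Only numpy, scipy, OpenCV 4.12 (cv2) and the standard library are available. Lean on these libraries where they do the work, as an engineer would, in place of code of your own. Each camera call takes 0.05 s, during which the arm holds its last target. There are 200 camera calls.

TASK

Get the laser marker running on this batch: put the red focus gauge that was left on its bed into the small blue bin, and lay every paring knife from the bench flat in a marking lane of its own, handle to the front between the blue blocks, blade tip to the rear. Then lower the lid gently until it is fully shut, half-press the orange start key to its first click and hold it there for half a second so that the pilot outline shows, and only then press it fully down and let go. Never fire with the lid up, and leave the other things on the bench where they are.

Things in the scene. Friction and masses are not known exactly. Their poses are not given: they have to be found in the camera images.
- knife1_handle (a point): a paring knife (may be absent), 160 mm long, 75 g, lying flat on its side on the bench: wooden handle 85 mm long, 22 mm wide, 15 mm thick, blade 75 mm long, at most 18 mm wide, 3 mm thick. This point is the centre of the handle, half-way up (7.5 mm above what it lies on); x runs along the knife from handle to blade tip (handle butt at x = -42 mm, blade tip at x = +118 mm), z up.
- knife2_handle (a point): another paring knife (may be absent), the same in all respects as knife1, the point likewise at its handle's centre, x towards the blade tip.
- knife3_handle (a point): another paring knife (may be absent), the same in all respects as knife1, the point likewise at its handle's centre, x towards the blade tip.
- knife4_handle (a point): another paring knife (may be absent), the same in all respects as knife1, the point likewise at its handle's centre, x towards the blade tip.
- gauge_mid (a point): the red focus gauge, a square post 30 x 30 x 75 mm with two aluminium bands, 160 g, left standing on the laser marker's bed among the lanes; the point is its centre, half-way up, z along the post. It is taller than the bed is deep, so the lid cannot shut over it.
- bin_in (a point): the small blue open bin on the bench, 105 (x) x 150 (y) x 42 mm high, walls 4 mm, where the gauge is kept; the point is the centre of its inner floor, 4 mm above the bench. Fixed.
- marker: the desktop laser marker: dark fixed case 217 mm deep (x), 420 mm wide (y), rim 80 mm above the bench; origin at the middle of its foot, x to its rear, y left. The open bed inside (185 x 335 mm) lies 55 mm below the rim, from x -95 to 90 mm, y -135 to 200 mm; a parked gantry fills y above 153 mm to 50 mm above the bed. Console at y below -135 mm.
- lane1 (a point): rightmost of four parallel marking lanes on the bed, 62 mm apart. The point is where the handle's centre belongs, on the bed's surface, 25 mm above the bench; x along the lane to the rear, where the blade tip goes, y left. Lanes are bounded by low blue blocks (14 x 20 x 10 mm high) centred 33 mm ahead of and behind the point and 31 mm to either side, so 42 mm clear. Front inside wall 55 mm ahead.
- lane2 (a point): lane 2, the same, counted from the right.
- lane3 (a point): lane 3, the same, counted from the right.
- lane4 (a point): lane 4, the same, counted from the right.
- lid (a joint): angle of the laser marker's amber lid, rad: 0 shut flat on the case, about 1.6 standing upright and open (stop at 1.7). A stiff hinge: the lid stays where it is left and needs about 2 to 6 N at its handle to move either way.
- lid_handle (a point): middle of the lid's handle, a round steel bar 12 mm thick and 142 mm long, parallel to the hinge, held 38 mm clear of the lid's free edge by two stays 65 mm either side of the middle. It travels on an arc of radius 245 mm about the hinge line. When the lid is shut it lies 86 mm above the bench, 38 mm in front of the case; when open it is on top, about 330 mm up. y lies along the bar.
- lid_hinge (a point): point on the hinge line at the case's rear edge, in line with the middle of the handle, 86 mm above the bench; y along the hinge, x to the rear.
- key_top (a point): centre of the top of the orange round start key (42 mm across) on the console at the front right of the laser marker, 108 mm above the bench when up; it is pressed straight down. Two stages: 6 mm of soft travel (1 N rising to 3 N) to the first click, then it resists until about 9 N, then 6 mm more travel to the bottom at about 13 N. It springs back.
- key_stage1 (a joint): first-stage travel of the start key, m: 0 up, 0.006 at the first click.
- key_stage2 (a joint): second-stage travel of the start key beyond the first click, m: 0 until pushed past the click, 0.006 fully down.
- hammer: bystander: straightening hammer with a red handle lying on the bench, about 260 mm long. Its origin is at the underside.
- cup: bystander: white plastic cup, 72 mm across, 90 mm tall, standing. Its origin is at the underside.
- tub: bystander: low white plastic tub of brass rivets, 84 mm across, 34 mm tall, standing near the robot on its right. Its origin is at the underside.
- oiler: bystander: pale bottle with a green cap, 56 mm across, 160 mm tall, standing. Its origin is at the underside.
- screwdriver: bystander: screwdriver lying near the robot. Its origin is at the underside.
- wrench: bystander: wrench lying left of the laser marker. Its origin is at the underside.
There are look-alikes about, which are no part of the job. Leave any purple look-alike of the part that bears knife3_handle alone.

How it is judged:
By the outcome, as a careful person would: the job done as asked, in the order asked, and still so for the second after the job is handed in, with the robot touching nothing.
Of knife1, knife2, knife3, knife4 only 3 to 4 are there at a start; the rules pass over those that are not, and their reading is None.
At some moment in a run one of knife1, knife2, knife3, knife4 may be knocked a few centimetres aside while the robot is not near it.
Once in a run the grip may slacken for a moment while it holds something.
It also fails if it takes over 200 s, if anything falls off the work surface, if the arm or the gripper's body presses on something with over 40 N, if the wrist force passes 120 N, or if a joint passes its speed limit or range.

## Working session

There is one attempt and no reset: what is moved stays moved. The work goes in short steps, Python scripts to look and compute and a shell command to move; the robot and the scene stay as the last step left them, time stands still between calls to the robot, and variables do not carry over. Pictures are saved under pics/ and viewed, at most 14 in all, crops included, and the job is handed in when it is done.

```bash
mkdir -p pics
cat > h.py <<'E'
import numpy as np, cv2
from plant import robot
def grab(n,save=None):
    f=robot.grab_frame(n)
    if save: cv2.imwrite('pics/'+save,f['image'])
    return f
def ray(f,u,v,z):
    d=np.array([(u-f['cx'])/f['fx'],(v-f['cy'])/f['fy'],1.]); T=np.array(f['T']); d=T[:3,:3]@d; o=T[:3,3]
    return o+d*(z-o[2])/d[2]
def cloud(f):
    Z=f['range_z'].astype(float); h,w=Z.shape; u,v=np.meshgrid(np.arange(w),np.arange(h))
    P=np.stack([(u-f['cx'])/f['fx']*Z,(v-f['cy'])/f['fy']*Z,Z],-1); T=np.array(f['T'])
    P=P@T[:3,:3].T+T[:3,3]; P[Z==0]=np.nan; return P
def pix(f,p):
    T=np.linalg.inv(np.array(f['T'])); q=T[:3,:3]@np.array(p,float)+T[:3,3]
    return q[0]/q[2]*f['fx']+f['cx'],q[1]/q[2]*f['fy']+f['cy']
E
python3 - <<'E'
from h import *
o=robot.get_obs(); print(o)
for n in('top','scene'):
    f=grab(n,n+'0.png'); print(n,np.round(f['T'],3).tolist(),f['fx'],f['cx'],f['cy'])
    np.savez('pics/'+n+'0.npz',**f)
E
```

```text
{'t': 0.0, 'joint_positions': array([-1.20498962e+00,  3.20274061e-01,  1.56569178e+00, -1.06155331e-05,
        1.25738369e+00, -2.00017300e-02]), 'joint_vel': array([ 7.74804357e-05,  3.07931394e-04,  1.01224115e-03, -1.67223355e-03,
        3.86634386e-05,  1.03356643e-04]), 'joint_torque': array([-1.48227104e-03, -4.15526390e+01, -2.34162337e+01, -2.22534454e-04,
        8.16591899e-03, -1.82109363e-05]), 'eef_pos': array([ 216.20198484, -532.28639106,  230.4875497 ]), 'eef_rot': array([-3.13983593e+00, -2.50475735e-05,  3.85811700e-01]), 'force': array([ 0.29056928, -0.16966925,  0.04920005]), 'ft_torque': array([-0.00591532,  0.00058395, -0.01220173]), 'finger_force': 0.0, 'finger_gap': 85.49840330772979}
top [[0.012, -0.987, 0.16, 355.759], [-1.0, -0.01, 0.014, -14.854], [-0.012, -0.16, -0.987, 1264.732], [0.0, 0.0, 0.0, 1.0]] 394.632419260725 251.59886769275656 187.02705127335986
scene [[-0.987, 0.105, -0.124, 677.272], [0.162, 0.676, -0.719, 806.826], [0.009, -0.73, -0.684, 834.676], [0.0, 0.0, 0.0, 1.0]] 368.8297675724158 255.34599034809278 195.6653245257179
```

View pics/top0.png

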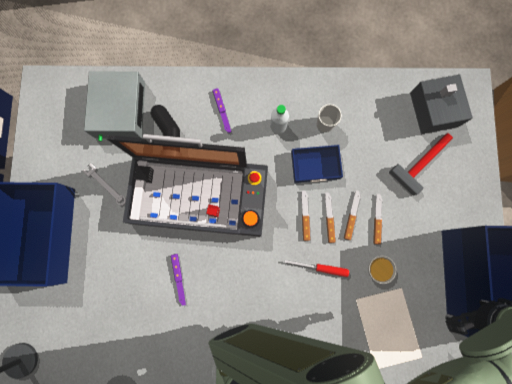

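View pics/scene0.png

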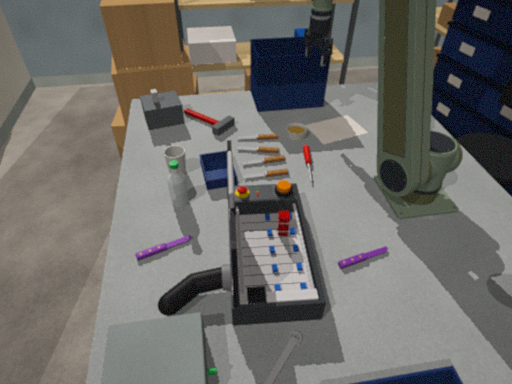

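The top view shows the marker at (198,190), the red gauge at (213,211), and the orange key at (250,218). Four wooden-handled knives have handles at (306,228), (330,231), (350,228) and (378,232), tips up. The bin is at (317,163). The purple knives at (221,110) and (178,278) are decoys.

Run:
```python
from h import *
f=dict(np.load('pics/top0.npz')); im=f['image']; P=cloud(f); hsv=cv2.cvtColor(im,cv2.COLOR_BGR2HSV)
def comps(m,zmin,name,amin=15):
    n,l,s,c=cv2.connectedComponentsWithStats(m.astype(np.uint8))
    for i in range(1,n):
        if s[i,4]<amin: continue
        q=P[l==i]; q=q[~np.isnan(q[:,0])]
        if len(q)==0: continue
        med=np.median(q,0); ys,xs=np.where(l==i); (cx,cy),wh,a=cv2.minAreaRect(np.stack([xs,ys],1).astype(np.float32))
        w=np.array([ray(f,x,y,zmin if zmin else med[2])[:2] for x,y in zip(xs,ys)]); m0=w.mean(0); e,v=np.linalg.eigh(np.cov(w.T)); d=v[:,1]
        if d[0]<0:d=-d
        pr=(w-m0)@d
        print(name,s[i,4],np.round(c[i]),'med',np.round(med),'maxz',round(np.percentile(q[:,2],95)),'mean',np.round(m0),'yaw',round(np.degrees(np.arctan2(d[1],d[0])),1),'len',round(np.ptp(pr)))
H,S,V=[hsv[...,i].astype(int) for i in range(3)]
comps((H>=4)&(H<18)&(S>110)&(V>90),0,'wood/orange')
comps(((H<4)|(H>174))&(S>150)&(V>90),0,'red')
comps((H>105)&(H<125)&(S>120)&(V>120),30,'blue',6)
# marker case: rim points z~80
m=(P[...,2]>72)&(P[...,2]<90)&(P[...,0]>280)&(P[...,0]<620)&(P[...,1]>-60)&(P[...,1]<380)
q=P[m]; r=cv2.minAreaRect(q[:,:2].astype(np.float32)); print('rim',r,len(q))
# lid handle: high points
m=(P[...,2]>280)&(P[...,0]>300); q=P[m]; q=q[(q[:,1]>-50)&(q[:,1]<350)]
print('high',q.shape,q.min(0),q.max(0)); 
q2=q[q[:,2]>318];c=q2.mean(0); print(c,np.linalg.svd(q2-c,full_matrices=0)[2][0],np.ptp(q2,axis=0))
b=(H>105)&(H<130)&(S>100)&(V<130)&(P[...,1]<-60)&(P[...,1]>-330)&(P[...,0]>380)&(P[...,2]<60)
q=P[b];
for a in (q[q[:,2]>32],q[q[:,2]<20]): print('bin',len(a),cv2.minAreaRect(a[:,:2].astype(np.float32)) if len(a)>3 else 0)
```

```text
wood/orange 1204 [504. 132.] med [  966. -1250.  -655.] maxz -605 mean [  959. -1249.] yaw -5.1 len 490
wood/orange 1089 [185. 153.] med [622. 181. 201.] maxz 259 mean [622. 187.] yaw 84.8 len 323
wood/orange 28 [254. 177.] med [578.  -5.  94.] maxz 98 mean [576.  -5.] yaw -72.3 len 31
wood/orange 186 [250. 218.] med [451.   5. 108.] maxz 111 mean [451.   5.] yaw 16.3 len 44
wood/orange 157 [350. 227.] med [ 434. -307.   14.] maxz 17 mean [ 434. -308.] yaw -14.4 len 76
wood/orange 147 [306. 228.] med [ 429. -170.   14.] maxz 18 mean [ 429. -170.] yaw 2.0 len 76
wood/orange 153 [331. 230.] med [ 424. -248.   14.] maxz 17 mean [ 424. -247.] yaw 3.6 len 76
wood/orange 155 [377. 231.] med [ 422. -394.   14.] maxz 18 mean [ 422. -394.] yaw -5.7 len 75
red 429 [430. 155.] med [ 667. -570.   21.] maxz 25 mean [ 667. -570.] yaw -45.3 len 189
red 56 [254. 177.] med [575.  -5.  98.] maxz 102 mean [574.  -5.] yaw -89.9 len 24
red 113 [213. 210.] med [474. 116.  99.] maxz 102 mean [474. 116.] yaw 69.5 len 37
red 240 [333. 270.] med [ 301. -250.   23.] maxz 27 mean [ 301. -250.] yaw 80.0 len 99
b
[... 507 characters left out ...]
8.] med [455. 185.  35.] maxz 38 mean [454. 187.] yaw 83.5 len 17
blue 27 [212. 220.] med [449. 125.  34.] maxz 37 mean [448. 125.] yaw 86.4 len 20
rim ((519.8770751953125, 170.64308166503906), (421.580810546875, 216.25440979003906), 86.97014617919922) 2507
high (920, 3) [604.20479533  19.50153633 280.06317717] [643.39558419 349.57807537 340.52976635]
[622.5991998  195.63390532 335.00897173] [-8.47769812e-02 -9.96399947e-01  9.86039926e-05] [ 22.36662176 139.97007149  21.83387704]
bin 199 ((633.5797119140625, -202.87353515625), (105.091552734375, 150.1116943359375), 5.419119358062744)
bin 1089 ((636.7591552734375, -205.831298828125), (91.362548828125, 138.67388916015625), 4.5307536125183105)
```

```bash
cat >> h.py <<'E'
def R(rpy):
    from scipy.spatial.transform import Rotation as Ro
    return Ro.from_euler('xyz',rpy)
def go(x,y,z,yaw,o=None):
    "tool-frame shift (m) and turn (deg) from the measured pose to a pointing-down pose"
    o=o or robot.get_obs(); r=R(o['eef_rot']); s=r.inv().apply(np.array([x,y,z])-o['eef_pos'])/1000
    t=(r.inv()*R([np.pi,0,np.radians(yaw)])).as_rotvec(degrees=True)
    print('shift',np.round(s,4),'turn',np.round(t,2))
E
python3 -c "
from h import *
go(474,116,231,-5)"
python3 -m crank '[[0.483,-0.504,0,0,0,27,0.085],[0.483,-0.504,0,0,0,27,0.085],[0.483,-0.504,0,0,0,27,0.085],[0.483,-0.504,0,0,0,27,0.085],[0.483,-0.504,0,0,0,27,0.085],[0.483,-0.504,0,0,0,27,0.085],[0.483,-0.504,0,0,0,27,0.085],[0.483,-0.504,0,0,0,27,0.085],[0.483,-0.504,0,0,0,27,0.085],[0.483,-0.504,0,0,0,27,0.085],[0.483,-0.504,0,0,0,27,0.085],[0.483,-0.504,0,0,0,27,0.085],[0.483,-0.504,0,0,0,27,0.085],[0.483,-0.504,0,0,0,27,0.085],[0.483,-0.504,0,0,0,27,0.085],[0.483,-0.504,0,0,0,27,0.085],[0.483,-0.504,0,0,0,27,0.085],[0.483,-0.504,0,0,0,27,0.085],[0.483,-0.504,0,0,0,27,0.085],[0.483,-0.504,0,0,0,27,0.085]]'
python3 - <<'E'
from h import *
f=grab('wrist','w1.png'); np.savez('pics/w1.npz',**f); print(np.round(f['T'],2).tolist(),f['fx'])
E
```

```text
shift [ 4.828e-01 -5.037e-01  4.000e-04] turn [-9.00e-02  2.00e-02  2.71e+01]
t: 2.1
eef_pos: [474.1, 115.1, 231.5]
eef_rot: [3.142, -0.0, -0.087]
force: [0.4, 0.4, -0.6]
finger_gap: 84.7
finger_force: 0.0
[[-0.09, -0.95, -0.3, 549.81], [-1.0, 0.08, 0.03, 109.66], [-0.0, 0.3, -0.95, 374.31], [0.0, 0.0, 0.0, 1.0]] 306.323874282538
```

View pics/w1.png

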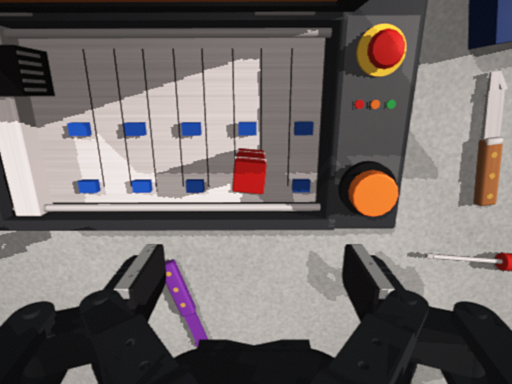

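The wrist view shows the gauge top at about (250,178), beside the hidden front block. The blue block rows are at v≈129 (u 79–303) and v≈187, and the key is at (372,193). I'll measure these precisely.

Run:
```python
from h import *
f=dict(np.load('pics/w1.npz')); im=f['image']; P=cloud(f); hsv=cv2.cvtColor(im,cv2.COLOR_BGR2HSV)
H,S,V=[hsv[...,i].astype(int) for i in range(3)]
def comps(m,z,name,amin):
    n,l,s,c=cv2.connectedComponentsWithStats(m.astype(np.uint8))
    for i in range(1,n):
        if s[i,4]<amin: continue
        ys,xs=np.where(l==i); w=np.array([ray(f,x,y,z)[:2] for x,y in zip(xs,ys)],np.float32)
        q=P[l==i]; r=cv2.minAreaRect(w)
        print(name,s[i,4],np.round(c[i]),'z',np.round(np.nanpercentile(q[:,2],[5,50,95])),'rect',np.round(r[0],1),np.round(r[1],1),round(r[2],1))
comps((H>105)&(H<125)&(S>120)&(V>60)&(P[...,2]>28),35,'blue',60)
red=((H<5)|(H>172))&(S>140)
comps(red&(P[...,2]>96)&(P[...,2]<105)&(P[...,1]>50),100,'gtop',30)
comps((H>=5)&(H<18)&(S>150)&(V>150)&(P[...,2]>95),108,'key',100)
m=red&(P[...,1]>50)&(P[...,2]>30)&(P[...,2]<105); q=P[m]; print('gauge xy',np.percentile(q,[2,50,98],axis=0).round())
```

```text
blue 237 [500.  25.] z [41. 42. 43.] rect [ 597.6 -142.9] [39.4 14.7] 8.2
blue 276 [ 78. 129.] z [31. 35. 36.] rect [530.4 303.7] [23.8 12.9] 85.0
blue 261 [134. 129.] z [31. 35. 36.] rect [525.1 242.6] [22.6 12.9] 85.0
blue 237 [191. 129.] z [33. 35. 36.] rect [519.7 181.4] [20.7 12.9] 85.0
blue 221 [247. 128.] z [34. 35. 36.] rect [515.4 120.6] [18.5 12.9] 85.0
blue 233 [303. 128.] z [34. 35. 36.] rect [510.   58.6] [19.1 12.9] 85.0
blue 213 [301. 185.] z [32. 35. 36.] rect [445.3  64. ] [19.1 14.4] 85.0
blue 255 [ 88. 186.] z [30. 35. 36.] rect [465.6 309. ] [23.8 14.5] 85.0
blue 231 [141. 186.] z [31. 35. 36.] rect [460.3 248.1] [22.6 14.5] 85.0
blue 215 [195. 186.] z [31. 35. 36.] rect [454.9 186.7] [20.  14.5] 85.0
gtop 981 [249. 177.] z [ 99. 100. 101.] rect [477.4 120.6] [29.1 30.3] 79.5
key 1522 [375. 194.] z [107. 108. 109.] rect [452.5   6.9] [40.8 40.5] 51.2
gauge xy [[463. 106.  38.]
 [481. 120. 100.]
 [493. 134. 101.]]
```

```bash
python3 -m crank '[[0.003,-0.005,0,0,0,5.5,0.085],[0.003,-0.005,0.05,0,0,5.5,0.085],[0.003,-0.005,0.1,0,0,5.5,0.085],[0.003,-0.005,0.14,0,0,5.5,0.085],[0.003,-0.005,0.176,0,0,5.5,0.085],[0.003,-0.005,0.176,0,0,5.5,0.085],[0.003,-0.005,0.176,0,0,5.5,0],[0.003,-0.005,0.176,0,0,5.5,0],[0.003,-0.005,0.176,0,0,5.5,0],[0.003,-0.005,0.176,0,0,5.5,0],[0.003,-0.005,0.176,0,0,5.5,0],[0.003,-0.005,0.176,0,0,5.5,0],[0.003,-0.005,0.176,0,0,5.5,0],[0.003,-0.005,0.156,0,0,5.5,0],[0.003,-0.005,0.126,0,0,5.5,0],[0.003,-0.005,0.08,0,0,5.5,0],[0.003,-0.005,0.04,0,0,5.5,0],[0.003,-0.005,0.0,0,0,5.5,0],[0.003,-0.005,0.0,0,0,5.5,0]]'
python3 -c "
from h import *
go(636,-205,215,-5)"
```

```text
t: 4.05
eef_pos: [480.6, 121.4, 237.4]
eef_rot: [-3.137, -0.012, -0.181]
force: [0.5, 0.5, -1.6]
finger_gap: 29.3
finger_force: 59.7
shift [0.2114 0.2931 0.0234] turn [-0.26 -0.69 -5.39]
```

```bash
python3 -m crank '[[0.059,0.32,0,0,0,0,0],[0.059,0.32,0,0,0,0,0],[0.059,0.32,0,0,0,0,0],[0.059,0.32,0,0,0,0,0],[0.059,0.32,0,0,0,0,0],[0.059,0.32,0,0,0,0,0],[0.059,0.32,0,0,0,0,0],[0.211,0.293,0,0,0,-5.4,0],[0.211,0.293,0,0,0,-5.4,0],[0.211,0.293,0,0,0,-5.4,0],[0.211,0.293,0,0,0,-5.4,0],[0.211,0.293,0.04,0,0,-5.4,0],[0.211,0.293,0.08,0,0,-5.4,0],[0.211,0.293,0.08,0,0,-5.4,0]]'
python3 - <<'E'
from h import *
go(636,-205,40,-5)
f=grab('wrist','w2.png'); np.savez('pics/w2.npz',**f)
E
```

```text
t: 5.45
eef_pos: [627.4, -203.9, 144.1]
eef_rot: [-3.138, 0.015, -0.087]
force: [-0.9, -0.2, -2.1]
finger_gap: 29.5
finger_force: 60.0
shift [0.0102 0.0007 0.104 ] turn [-0.21  0.86  0.01]
```

View pics/w2.png

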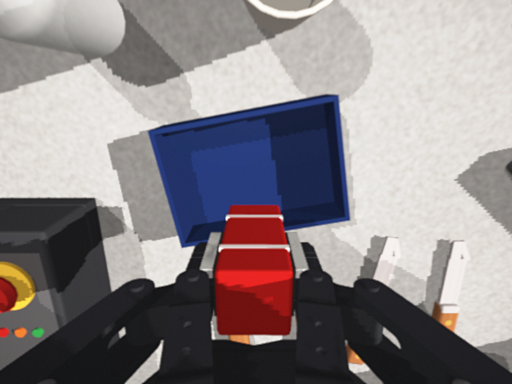

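```bash
python3 -m crank '[[0,0,0,0,0,-8,0],[0,0,0,0,0,-8,0]]'; python3 -c "
from h import *
go(636,-204,37,3)"
```

```text
t: 5.7
eef_pos: [633.2, -206.0, 153.9]
eef_rot: [3.14, -0.004, 0.052]
force: [-0.3, -1.0, -1.1]
finger_gap: 29.4
finger_force: 60.1
shift [ 0.0025 -0.002   0.1169] turn [ 0.09 -0.21 -0.01]
```

```bash
python3 -m crank '[[0.002,-0.002,0.04,0,0,0,0],[0.002,-0.002,0.08,0,0,0,0],[0.002,-0.002,0.1,0,0,0,0],[0.002,-0.002,0.11,0,0,0,0],[0.002,-0.002,0.115,0,0,0,0],[0.002,-0.002,0.117,0,0,0,0],[0.002,-0.002,0.117,0,0,0,0],[0.002,-0.002,0.117,0,0,0,0]]'
python3 -m crank '[[0,0,0,0,0,0,0.05],[0,0,0,0,0,0,0.06],[0,0,0,0,0,0,0.06],[0,0,0,0,0,0,0.06],[0,0,-0.03,0,0,0,0.06],[0,0,-0.07,0,0,0,0.06],[0,0,-0.11,0,0,0,0.06],[0,0,-0.15,0,0,0,0.06],[0,0,-0.19,0,0,0,0.06],[0,0,-0.19,0,0,0,0.06],[0,0,-0.19,0,0,0,0.06]]'
python3 - <<'E'
from h import *
go(440,-250,230,0)
f=grab('wrist','w3.png'); np.savez('pics/w3.npz',**f)
E
```

```text
t: 6.5
eef_pos: [635.3, -203.9, 36.0]
eef_rot: [3.14, -0.003, 0.052]
force: [-0.7, -0.6, 1.5]
finger_gap: 29.3
finger_force: 60.3
t: 7.6
eef_pos: [634.4, -203.6, 225.4]
eef_rot: [3.141, -0.002, 0.052]
force: [1.0, 0.7, -0.9]
finger_gap: 59.8
finger_force: 0.0
shift [-0.1966  0.0362 -0.005 ] turn [ 0.05 -0.12  3.  ]
```

View pics/w3.png

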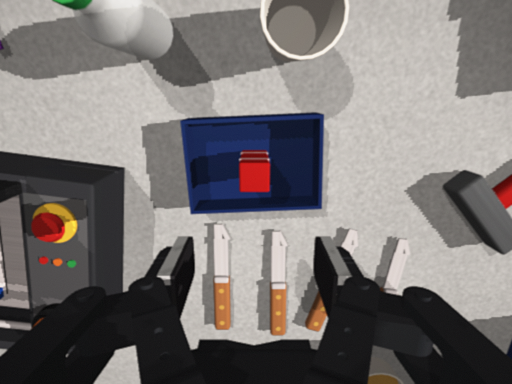

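The gauge is standing in the bin at (255,172). Next I'll move over the knives and measure them.

```bash
python3 -m crank '[[-0.197,0.086,0,0,0,3,0.06],[-0.197,0.086,0,0,0,3,0.06],[-0.197,0.086,0,0,0,3,0.06],[-0.197,0.086,0,0,0,3,0.06],[-0.197,0.086,0,0,0,3,0.06],[-0.197,0.086,0,0,0,3,0.06],[-0.197,0.086,0,0,0,3,0.06],[-0.197,0.086,0,0,0,3,0.06]]'
cat > kn.py <<'E'
from h import *
def knives(f,show=True):
    hsv=cv2.cvtColor(f['image'],cv2.COLOR_BGR2HSV); P=cloud(f)
    H,S,V=[hsv[...,i].astype(int) for i in range(3)]
    m=((H>=4)&(H<20)&(S>100)&(V>70)&(P[...,2]<45)).astype(np.uint8); m=cv2.morphologyEx(m,cv2.MORPH_CLOSE,np.ones((5,5)))
    n,l,s,c=cv2.connectedComponentsWithStats(m)
    for i in range(1,n):
        if s[i,4]<120: continue
        q=P[l==i]; z=np.nanpercentile(q[:,2],60)
        ys,xs=np.where((l==i)&(P[...,2]>z-5)); w=np.array([ray(f,x,y,z)[:2] for x,y in zip(xs,ys)],np.float32)
        r=cv2.minAreaRect(w); b=cv2.boxPoints(r); e=[b[1]-b[0],b[2]-b[1]]; d=max(e,key=np.linalg.norm); d=d*np.sign(d[0])
        print(np.round(c[i]),'z',round(z,1),'ctr',np.round(r[0],1),'size',np.round(sorted(r[1]),1),'yaw',round(np.degrees(np.arctan2(d[1],d[0])),1))
E
python3 - <<'E'
from kn import *
f=grab('wrist','w4.png'); np.savez('pics/w4.npz',**f); knives(f); go(429,-170,230,0)
E
```

```text
t: 8.45
eef_pos: [443.2, -299.1, 223.7]
eef_rot: [-3.141, 0.0, 0.001]
force: [-0.3, 0.6, -0.3]
finger_gap: 59.8
finger_force: 0.0
[262. 167.] z 15.2 ctr [ 437.3 -307.4] size [21.4 79.2] yaw -14.4
[147. 170.] z 15.1 ctr [ 433.9 -170.7] size [22.3 80.9] yaw 2.3
[212. 175.] z 15.1 ctr [ 427.5 -247.6] size [21.4 79.9] yaw 3.8
[335. 178.] z 15.2 ctr [ 423.2 -393.5] size [21.  77.1] yaw -5.2
[310. 273.] z 22.4 ctr [ 299.7 -369.7] size [14.2 50.6] yaw 9.5
shift [-0.014  -0.1291 -0.0062] turn [-0.03  0.01  0.1 ]
```

```bash
python3 -m crank '[[-0.01,-0.128,0,0,0,-2.3,0.05],[-0.01,-0.128,0,0,0,-2.3,0.05],[-0.01,-0.128,0,0,0,-2.3,0.05],[-0.01,-0.128,0.04,0,0,-2.3,0.05],[-0.01,-0.128,0.08,0,0,-2.3,0.05],[-0.01,-0.128,0.12,0,0,-2.3,0.05],[-0.01,-0.128,0.16,0,0,-2.3,0.05],[-0.01,-0.128,0.19,0,0,-2.3,0.05],[-0.01,-0.128,0.21,0,0,-2.3,0.05],[-0.01,-0.128,0.22,0,0,-2.3,0.05],[-0.01,-0.128,0.22,0,0,-2.3,0.05],[-0.01,-0.128,0.22,0,0,-2.3,0.05]]'
python3 -m crank '[[0,0,0,0,0,0,0],[0,0,0,0,0,0,0],[0,0,0,0,0,0,0],[0,0,0,0,0,0,0],[0,0,0,0,0,0,0],[0,0,0,0,0,0,0]]'
```

```text
t: 9.7
eef_pos: [433.0, -171.7, 4.8]
eef_rot: [3.141, -0.001, 0.041]
force: [0.4, 0.1, 0.3]
finger_gap: 50.2
finger_force: 0.0
t: 10.3
eef_pos: [432.8, -172.0, 5.6]
eef_rot: [3.14, -0.003, 0.04]
force: [0.4, 0.6, 5.7]
finger_gap: 20.2
finger_force: 59.1
```

```bash
python3 -m crank '[[0,0,-0.02,0,0,0,0],[0,0,-0.05,0,0,0,0],[0,0,-0.1,0,0,0,0],[0,0,-0.14,0,0,0,0],[0,0,-0.16,0,0,0,0],[0.079,-0.446,-0.16,0,0,7.3,0],[0.079,-0.446,-0.16,0,0,7.3,0],[0.079,-0.446,-0.16,0,0,7.3,0],[0.079,-0.446,-0.16,0,0,7.3,0],[0.079,-0.446,-0.16,0,0,7.3,0],[0.079,-0.446,-0.16,0,0,7.3,0],[0.079,-0.446,-0.16,0,0,7.3,0],[0.079,-0.446,-0.16,0,0,7.3,0],[0.079,-0.446,-0.16,0,0,7.3,0],[0.079,-0.446,-0.16,0,0,7.3,0],[0.079,-0.446,-0.16,0,0,7.3,0],[0.079,-0.446,-0.16,0,0,7.3,0]]'
python3 - <<'E'
from kn import *
f=grab('wrist','w5.png'); knives(f); go(494,276.5,32,-5)
E
```

```text
t: 12.0
eef_pos: [492.4, 276.0, 164.2]
eef_rot: [3.14, 0.001, -0.087]
force: [-0.1, -1.1, -0.1]
finger_gap: 20.3
finger_force: 59.3
shift [ 0.0014 -0.0012  0.1323] turn [ 0.06  0.03 -0.06]
```

View pics/w5.png

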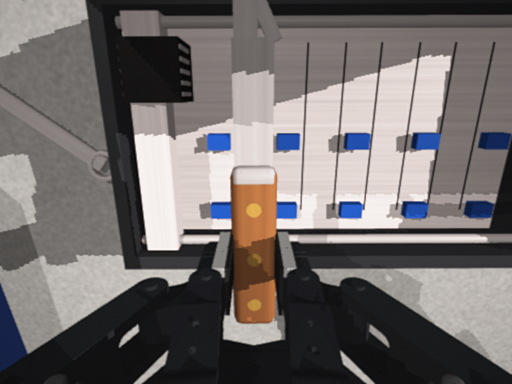

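```bash
python3 -m crank '[[0,-0.001,0.04,0,0,0,0],[0,-0.001,0.08,0,0,0,0],[0,-0.001,0.11,0,0,0,0],[0,-0.001,0.125,0,0,0,0],[0,-0.001,0.13,0,0,0,0],[0,-0.001,0.133,0,0,0,0],[0,-0.001,0.133,0,0,0,0],[0,-0.001,0.133,0,0,0,0]]'
python3 -m crank '[[0,0,0,0,0,0,0.03],[0,0,0,0,0,0,0.036],[0,0,0,0,0,0,0.036],[0,0,-0.02,0,0,0,0.036],[0,0,-0.06,0,0,0,0.036],[0,0,-0.11,0,0,0,0.036],[0,0,-0.16,0,0,0,0.036],[0,0,-0.2,0,0,0,0.036],[0,0,-0.2,0,0,0,0.036],[0,0,-0.2,0,0,0,0.036]]'
python3 - <<'E'
from kn import *
f=grab('wrist','w6.png'); knives(f); go(426,-247.6,200,3.8)
E
```

```text
t: 12.85
eef_pos: [493.8, 278.2, 32.5]
eef_rot: [-3.14, -0.002, -0.088]
force: [0.2, -0.7, -0.8]
finger_gap: 19.9
finger_force: 59.3
t: 13.85
eef_pos: [493.1, 278.2, 232.2]
eef_rot: [-3.141, -0.002, -0.087]
force: [-1.2, -0.4, -0.5]
finger_gap: 36.3
finger_force: 0.0
[254. 165.] z 40.2 ctr [493.8 279.4] size [20.2 77.5] yaw -4.5
shift [-0.0204  0.5292  0.031 ] turn [ 0.04  0.06 -8.79]
```

```bash
python3 -m crank '[[-0.02,0.529,0,0,0,-8.8,0.045],[-0.02,0.529,0,0,0,-8.8,0.045],[-0.02,0.529,0,0,0,-8.8,0.045],[-0.02,0.529,0,0,0,-8.8,0.045],[-0.02,0.529,0,0,0,-8.8,0.045],[-0.02,0.529,0,0,0,-8.8,0.045],[-0.02,0.529,0,0,0,-8.8,0.045],[-0.02,0.529,0,0,0,-8.8,0.045],[-0.02,0.529,0,0,0,-8.8,0.045],[-0.02,0.529,0,0,0,-8.8,0.045],[-0.02,0.529,0,0,0,-8.8,0.045],[-0.02,0.529,0,0,0,-8.8,0.045],[-0.02,0.529,0,0,0,-8.8,0.045],[-0.02,0.529,0,0,0,-8.8,0.045]]'
python3 - <<'E'
from kn import *
f=grab('wrist','w7.png'); knives(f); go(428,-247.6,5,3.8)
E
```

```text
t: 15.3
eef_pos: [426.7, -245.9, 230.2]
eef_rot: [-3.14, 0.002, 0.067]
force: [0.2, 0.8, -0.5]
finger_gap: 45.5
finger_force: 0.0
[307. 155.] z 15.1 ctr [ 437.9 -306.8] size [22.  80.8] yaw -14.6
[256. 160.] z 15.2 ctr [ 427.  -247.2] size [20.8 78.5] yaw 4.5
[378. 170.] z 15.2 ctr [ 424.3 -393. ] size [20.5 79.2] yaw -4.6
[368. 261.] z 22.3 ctr [ 305.8 -400.4] size [65.6 67.7] yaw -54.2
shift [0.0013 0.0022 0.2255] turn [-0.08  0.08  0.09]
```

```bash
python3 -m crank '[[0.002,0.001,0.05,0,0,0,0.045],[0.002,0.001,0.1,0,0,0,0.045],[0.002,0.001,0.15,0,0,0,0.045],[0.002,0.001,0.19,0,0,0,0.045],[0.002,0.001,0.215,0,0,0,0.045],[0.002,0.001,0.225,0,0,0,0.045],[0.002,0.001,0.225,0,0,0,0.045],[0.002,0.001,0.225,0,0,0,0],[0.002,0.001,0.225,0,0,0,0],[0.002,0.001,0.225,0,0,0,0],[0.002,0.001,0.225,0,0,0,0],[0.002,0.001,0.225,0,0,0,0],[0.002,0.001,0.2,0,0,0,0],[0.002,0.001,0.15,0,0,0,0],[0.002,0.001,0.1,0,0,0,0],[0.002,0.001,0.06,0,0,0,0],[0.002,0.001,0.06,0,0,0,0],[0.002,0.001,0.06,0,0,0,0]]'
python3 - <<'E'
from kn import *
go(488,214,170,-5)
E
```

```text
t: 17.15
eef_pos: [429.2, -248.1, 172.6]
eef_rot: [3.14, -0.002, 0.066]
force: [0.2, -0.4, -1.7]
finger_gap: 20.0
finger_force: 59.0
shift [ 0.0893 -0.4572  0.0019] turn [ 0.09 -0.14  8.8 ]
```

```bash
cat >> kn.py <<'E'
def held():
    o=robot.get_obs(); f=grab('wrist'); hsv=cv2.cvtColor(f['image'],cv2.COLOR_BGR2HSV); P=cloud(f); H,S,V=[hsv[...,i].astype(int) for i in range(3)]
    z=o['eef_pos'][2]+10; m=(H>=4)&(H<20)&(S>100)&(V>60)&(abs(P[...,2]-z)<12)&(np.linalg.norm(P[...,:2]-o['eef_pos'][:2],axis=-1)<70)
    ys,xs=np.where(m); w=np.array([ray(f,x,y,z)[:2] for x,y in zip(xs,ys)],np.float32); r=cv2.minAreaRect(w); b=cv2.boxPoints(r)
    d=max([b[1]-b[0],b[2]-b[1]],key=np.linalg.norm); d=d*np.sign(d[0]); print('held n',len(xs),'z',np.round(np.percentile(P[m][:,2],[5,95])),'ctr',np.round(r[0],1),'size',np.round(r[1],1),'yaw',np.degrees(np.arctan2(d[1],d[0])).round(1),'gap',o['finger_gap'].round(1))
E
python3 -m crank '[[0.09,-0.457,0,0,0,8.8,0],[0.09,-0.457,0,0,0,8.8,0],[0.09,-0.457,0,0,0,8.8,0],[0.09,-0.457,0,0,0,8.8,0],[0.09,-0.457,0,0,0,8.8,0],[0.09,-0.457,0,0,0,8.8,0],[0.09,-0.457,0,0,0,8.8,0],[0.09,-0.457,0,0,0,8.8,0],[0.09,-0.457,0,0,0,8.8,0],[0.09,-0.457,0,0,0,8.8,0],[0.09,-0.457,0,0,0,8.8,0],[0.09,-0.457,0,0,0,8.8,0],[0.09,-0.457,0,0,0,8.8,0],[0.09,-0.457,0,0,0,8.8,0]]'
python3 -c "
from kn import *
held(); go(489,213.5,32,-5)"
```

```text
t: 18.55
eef_pos: [488.3, 212.6, 170.9]
eef_rot: [3.141, 0.001, -0.089]
force: [-1.0, -0.2, -0.3]
finger_gap: 20.0
finger_force: 59.2Traceback (most recent call last):
  File "<string>", line 3, in <module>
    held(); go(489,213.5,32,-5)
    ~~~~^^
  File "kn.py", line 17, in held
    d=max([b[1]-b[0],b[2]-b[1]],key=np.linalg.norm); d=d*np.sign(d[0]); print('held n',len(xs),'z',np.round(np.percentile(P[m][:,2],[5,95])),'ctr',np.round(r[0],1),'size',np.round(r[1],1),'yaw',np.degrees(np.arctan2(d[1],d[0])).round(1),'gap',o['finger_gap'].round(1))
                                                                                                                                                                                                                                                   ^^^^^^^^^^^^^^^^^^^^^
AttributeError: 'float' object has no attribute 'round'
```

```bash
sed -i "s/o\['finger_gap'\].round(1)/o['finger_gap']/" kn.py; python3 -c "
from kn import *
held(); go(489,213.5,32,-5)"
```

```text
held n 5471 z [177. 179.] ctr [488.2 214. ] size [21.2 79.3] yaw -4.5 gap 20.179977244879222
shift [ 0.0004 -0.0007  0.1393] turn [ 0.01  0.01 -0.09]
```

```bash
python3 -m crank '[[0,-0.001,0.04,0,0,0,0],[0,-0.001,0.08,0,0,0,0],[0,-0.001,0.115,0,0,0,0],[0,-0.001,0.13,0,0,0,0],[0,-0.001,0.136,0,0,0,0],[0,-0.001,0.139,0,0,0,0],[0,-0.001,0.139,0,0,0,0],[0,-0.001,0.139,0,0,0,0.03],[0,-0.001,0.139,0,0,0,0.036],[0,-0.001,0.139,0,0,0,0.036],[0,-0.001,0.12,0,0,0,0.036],[0,-0.001,0.07,0,0,0,0.036],[0,-0.001,0.02,0,0,0,0.036],[0,-0.001,-0.03,0,0,0,0.036],[0,-0.001,-0.06,0,0,0,0.036],[0,-0.001,-0.06,0,0,0,0.036],[0,-0.001,-0.06,0,0,0,0.036]]'
python3 - <<'E'
from kn import *
f=grab('wrist','w8.png'); knives(f); go(438,-307,230,-14.6)
E
```

```text
t: 20.35
eef_pos: [488.7, 215.0, 231.7]
eef_rot: [-3.141, -0.001, -0.087]
force: [-1.2, 0.6, -0.1]
finger_gap: 35.8
finger_force: 0.0
[198. 166.] z 40.1 ctr [494.2 278.7] size [21.6 78.6] yaw -4.7
[254. 167.] z 40.2 ctr [486.4 216.5] size [20.5 78.9] yaw -4.5
shift [-0.0045  0.5241  0.0009] turn [0.05 0.07 9.61]
```

```bash
python3 -m crank '[[-0.003,0.524,0,0,0,9.6,0.045],[-0.003,0.524,0,0,0,9.6,0.045],[-0.003,0.524,0,0,0,9.6,0.045],[-0.003,0.524,0,0,0,9.6,0.045],[-0.003,0.524,0,0,0,9.6,0.045],[-0.003,0.524,0,0,0,9.6,0.045],[-0.003,0.524,0,0,0,9.6,0.045],[-0.003,0.524,0,0,0,9.6,0.045],[-0.003,0.524,0,0,0,9.6,0.045],[-0.003,0.524,0,0,0,9.6,0.045],[-0.003,0.524,0,0,0,9.6,0.045],[-0.003,0.524,0,0,0,9.6,0.045],[-0.003,0.524,0,0,0,9.6,0.045],[-0.003,0.524,0,0,0,9.6,0.045],[-0.003,0.524,0,0,0,9.6,0.045]]'
python3 - <<'E'
from kn import *
f=grab('wrist','w9.png'); knives(f); go(439,-307,5,-14.6)
E
```

```text
t: 21.9
eef_pos: [440.2, -305.3, 231.0]
eef_rot: [-3.141, 0.001, -0.253]
force: [-0.0, -0.1, -0.4]
finger_gap: 44.9
finger_force: 0.0
[331. 155.] z 15.1 ctr [ 423.6 -393.7] size [20.7 77.9] yaw -4.5
[258. 163.] z 15.1 ctr [ 436.5 -307.3] size [20.9 77.9] yaw -13.8
[354. 243.] z 22.3 ctr [ 306.2 -402.2] size [62.9 67.6] yaw 19.3
shift [-0.0008  0.0018  0.2263] turn [-0.01  0.02  0.11]
```

```bash
python3 -m crank '[[-0.001,0.002,0.05,0,0,0,0.045],[-0.001,0.002,0.1,0,0,0,0.045],[-0.001,0.002,0.15,0,0,0,0.045],[-0.001,0.002,0.19,0,0,0,0.045],[-0.001,0.002,0.215,0,0,0,0.045],[-0.001,0.002,0.226,0,0,0,0.045],[-0.001,0.002,0.226,0,0,0,0.045],[-0.001,0.002,0.226,0,0,0,0],[-0.001,0.002,0.226,0,0,0,0],[-0.001,0.002,0.226,0,0,0,0],[-0.001,0.002,0.226,0,0,0,0],[-0.001,0.002,0.226,0,0,0,0],[-0.001,0.002,0.2,0,0,0,0],[-0.001,0.002,0.15,0,0,0,0],[-0.001,0.002,0.1,0,0,0,0],[-0.001,0.002,0.06,0,0,0,0],[-0.001,0.002,0.06,0,0,0,0],[-0.001,0.002,0.06,0,0,0,0]]'
python3 - <<'E'
from kn import *
held(); go(484.5,153,170,-5)
E
```

```text
t: 23.75
eef_pos: [438.7, -308.6, 172.6]
eef_rot: [3.14, -0.003, -0.255]
force: [-1.0, 0.1, -0.6]
finger_gap: 20.0
finger_force: 59.0
held n 5415 z [179. 181.] ctr [ 438.8 -307.5] size [21.2 78.9] yaw -14.7 gap 19.96843543674968
shift [-0.0711 -0.4579  0.0012] turn [-0.01  0.04 -9.6 ]
```

```bash
python3 -m crank '[[-0.072,-0.458,0,0,0,-9.6,0],[-0.072,-0.458,0,0,0,-9.6,0],[-0.072,-0.458,0,0,0,-9.6,0],[-0.072,-0.458,0,0,0,-9.6,0],[-0.072,-0.458,0,0,0,-9.6,0],[-0.072,-0.458,0,0,0,-9.6,0],[-0.072,-0.458,0,0,0,-9.6,0],[-0.072,-0.458,0,0,0,-9.6,0],[-0.072,-0.458,0,0,0,-9.6,0],[-0.072,-0.458,0,0,0,-9.6,0],[-0.072,-0.458,0,0,0,-9.6,0],[-0.072,-0.458,0,0,0,-9.6,0],[-0.072,-0.458,0,0,0,-9.6,0],[-0.072,-0.458,0,0,0,-9.6,0]]'
python3 -c "
from kn import *
held(); go(483,153,32,-5)"
```

```text
t: 25.2
eef_pos: [484.1, 151.4, 171.1]
eef_rot: [3.141, 0.001, -0.089]
force: [0.7, 0.1, -0.9]
finger_gap: 20.3
finger_force: 59.2
held n 5463 z [177. 180.] ctr [484.3 152.5] size [21.2 79. ] yaw -5.2 gap 20.344577548728694
shift [-0.0014 -0.0014  0.1393] turn [ 0.02  0.01 -0.11]
```

```bash
python3 -m crank '[[-0.001,-0.001,0.04,0,0,0,0],[-0.001,-0.001,0.08,0,0,0,0],[-0.001,-0.001,0.115,0,0,0,0],[-0.001,-0.001,0.13,0,0,0,0],[-0.001,-0.001,0.136,0,0,0,0],[-0.001,-0.001,0.139,0,0,0,0],[-0.001,-0.001,0.139,0,0,0,0],[-0.001,-0.001,0.139,0,0,0,0.03],[-0.001,-0.001,0.139,0,0,0,0.036],[-0.001,-0.001,0.139,0,0,0,0.036],[-0.001,-0.001,0.12,0,0,0,0.036],[-0.001,-0.001,0.07,0,0,0,0.036],[-0.001,-0.001,0.02,0,0,0,0.036],[-0.001,-0.001,-0.03,0,0,0,0.036],[-0.001,-0.001,-0.06,0,0,0,0.036],[-0.001,-0.001,-0.06,0,0,0,0.036],[-0.001,-0.001,-0.06,0,0,0,0.036]]'
python3 - <<'E'
from kn import *
f=grab('wrist','w10.png'); knives(f); go(425.5,-394,230,-4.7)
E
```

```text
t: 26.95
eef_pos: [483.4, 154.0, 231.9]
eef_rot: [-3.141, -0.001, -0.087]
force: [-0.6, 0.1, 0.0]
finger_gap: 36.1
finger_force: 0.0
[145. 165.] z 40.0 ctr [494.6 277.8] size [21.5 79.7] yaw -4.3
[200. 167.] z 40.2 ctr [487.  215.6] size [21.2 80.1] yaw -5.0
[254. 167.] z 40.2 ctr [481.2 155.1] size [20.5 76.8] yaw -5.5
shift [-0.0093  0.5507  0.0009] turn [ 0.03  0.07 -0.3 ]
```

```bash
python3 -m crank '[[-0.009,0.55,0,0,0,0,0.045],[-0.009,0.55,0,0,0,0,0.045],[-0.009,0.55,0,0,0,0,0.045],[-0.009,0.55,0,0,0,0,0.045],[-0.009,0.55,0,0,0,0,0.045],[-0.009,0.55,0,0,0,0,0.045],[-0.009,0.55,0,0,0,0,0.045],[-0.009,0.55,0,0,0,0,0.045],[-0.009,0.55,0,0,0,0,0.045],[-0.009,0.55,0,0,0,0,0.045],[-0.009,0.55,0,0,0,0,0.045],[-0.009,0.55,0,0,0,0,0.045],[-0.009,0.55,0,0,0,0,0.045],[-0.009,0.55,0,0,0,0,0.045],[-0.009,0.55,0,0,0,0,0.045],[-0.009,0.55,0,0,0,0,0.045]]'
python3 - <<'E'
from kn import *
f=grab('wrist','w11.png'); knives(f); go(425.5,-394,5,-4.7)
E
```

```text
t: 28.6
eef_pos: [426.9, -391.8, 231.4]
eef_rot: [-3.142, 0.0, -0.085]
force: [-0.6, -0.2, 0.1]
finger_gap: 44.7
finger_force: 0.0
[258. 163.] z 15.1 ctr [ 424.6 -394.9] size [20.4 79.2] yaw -5.2
[267. 253.] z 22.3 ctr [ 305.3 -397.8] size [67.8 70.8] yaw 85.1
shift [-0.0013  0.0021  0.2265] turn [ 0.01 -0.01 -0.2 ]
```

```bash
python3 -m crank '[[-0.001,0.002,0.05,0,0,0,0.045],[-0.001,0.002,0.1,0,0,0,0.045],[-0.001,0.002,0.15,0,0,0,0.045],[-0.001,0.002,0.19,0,0,0,0.045],[-0.001,0.002,0.215,0,0,0,0.045],[-0.001,0.002,0.226,0,0,0,0.045],[-0.001,0.002,0.226,0,0,0,0.045],[-0.001,0.002,0.226,0,0,0,0],[-0.001,0.002,0.226,0,0,0,0],[-0.001,0.002,0.226,0,0,0,0],[-0.001,0.002,0.226,0,0,0,0],[-0.001,0.002,0.226,0,0,0,0],[-0.001,0.002,0.2,0,0,0,0],[-0.001,0.002,0.15,0,0,0,0],[-0.001,0.002,0.1,0,0,0,0],[-0.001,0.002,0.06,0,0,0,0],[-0.001,0.002,0.06,0,0,0,0],[-0.001,0.002,0.06,0,0,0,0]]'
python3 - <<'E'
from kn import *
held(); go(478,91,170,-5)
E
```

```text
t: 30.45
eef_pos: [425.5, -395.2, 172.6]
eef_rot: [3.14, -0.002, -0.087]
force: [-0.5, -0.7, -1.0]
finger_gap: 20.1
finger_force: 59.1
held n 5518 z [179. 181.] ctr [ 425.8 -394.1] size [20.7 79.3] yaw -4.4 gap 20.121856511436103
shift [ 0.0107 -0.4883  0.0012] turn [-0.03  0.04  0.  ]
```

```bash
python3 -m crank '[[0.01,-0.488,0,0,0,0,0],[0.01,-0.488,0,0,0,0,0],[0.01,-0.488,0,0,0,0,0],[0.01,-0.488,0,0,0,0,0],[0.01,-0.488,0,0,0,0,0],[0.01,-0.488,0,0,0,0,0],[0.01,-0.488,0,0,0,0,0],[0.01,-0.488,0,0,0,0,0],[0.01,-0.488,0,0,0,0,0],[0.01,-0.488,0,0,0,0,0],[0.01,-0.488,0,0,0,0,0],[0.01,-0.488,0,0,0,0,0],[0.01,-0.488,0,0,0,0,0],[0.01,-0.488,0,0,0,0,0],[0.01,-0.488,0,0,0,0,0]]'
python3 -c "
from kn import *
held(); go(477.5,91,32,-5)"
```

```text
t: 32.0
eef_pos: [477.7, 89.1, 171.1]
eef_rot: [3.141, 0.0, -0.089]
force: [-0.3, -0.3, -1.1]
finger_gap: 19.9
finger_force: 59.3
held n 5499 z [177. 180.] ctr [478.3  90. ] size [20.9 78.8] yaw -4.5 gap 19.85603704305621
shift [-0.0004 -0.0018  0.1392] turn [ 0.01  0.01 -0.1 ]
```

```bash
python3 -m crank '[[0,-0.001,0.04,0,0,0,0],[0,-0.001,0.08,0,0,0,0],[0,-0.001,0.115,0,0,0,0],[0,-0.001,0.13,0,0,0,0],[0,-0.001,0.136,0,0,0,0],[0,-0.001,0.139,0,0,0,0],[0,-0.001,0.139,0,0,0,0],[0,-0.001,0.139,0,0,0,0.03],[0,-0.001,0.139,0,0,0,0.036],[0,-0.001,0.139,0,0,0,0.036],[0,-0.001,0.12,0,0,0,0.036],[0,-0.001,0.07,0,0,0,0.036],[0,-0.001,0.02,0,0,0,0.036],[0,-0.001,-0.03,0,0,0,0.036],[0,-0.001,-0.06,0,0,0,0.036],[0,-0.001,-0.06,0,0,0,0.036],[0,-0.001,-0.06,0,0,0,0.036]]'
python3 - <<'E'
from kn import *
f=grab('wrist','w12.png'); knives(f)
f=grab('top','t2.png'); P=cloud(f)
m=(P[...,2]>315)&(P[...,0]>560)&(P[...,1]>80)&(P[...,1]<320)&(P[...,0]<700); q=P[m]; print(q[:,2].max(),np.median(q,0),len(q))
v,u=np.where(m); g=cv2.cvtColor(f['image'],cv2.COLOR_BGR2GRAY); print(u.min(),u.max(),v.min(),v.max()); print([np.round(P[vv,173]).tolist() for vv in range(130,150)])
E
```

```text
t: 33.75
eef_pos: [477.9, 91.2, 231.8]
eef_rot: [-3.141, -0.001, -0.087]
force: [0.4, -0.5, -0.5]
finger_gap: 36.1
finger_force: 0.0
[145. 167.] z 40.1 ctr [486.9 214.6] size [22.1 80.1] yaw -5.0
[198. 167.] z 40.2 ctr [482.8 154.6] size [21.8 80. ] yaw -5.5
[254. 167.] z 40.2 ctr [475.8  92.5] size [20.4 76.6] yaw -5.0
[ 92. 175.] z 40.1 ctr [483.1 276.4] size [22.4 79. ] yaw -4.9
341.71165144461474 [622.78774366 196.07627214 335.20904888] 279
143 200 135 145
[[731.0, 254.0, 62.0], [727.0, 253.0, 66.0], [723.0, 253.0, 66.0], [722.0, 253.0, 61.0], [717.0, 252.0, 66.0], [715.0, 253.0, 62.0], [710.0, 252.0, 65.0], [628.0, 192.0, 335.0], [626.0, 192.0, 333.0], [623.0, 192.0, 335.0], [621.0, 192.0, 335.0], [619.0, 192.0, 333.0], [628.0, 201.0, 292.0], [625.0, 201.0, 292.0], [622.0, 200.0, 294.0], [620.0, 200.0, 293.0], [619.0, 202.0, 284.0], [623.0, 207.0, 260.0], [624.0, 211.0, 245.0], [624.0, 213.0, 236.0]]
```

View pics/w12.png

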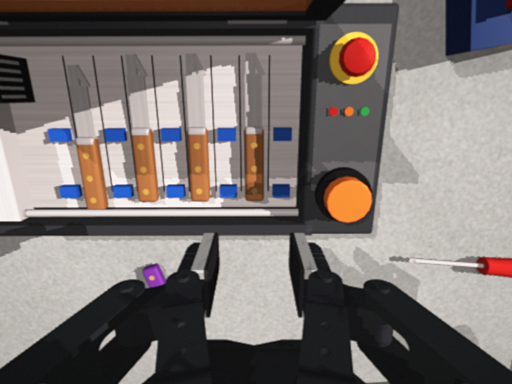

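The knife in lane 4 (handle at (93,172) in the picture) has been knocked about 11 mm towards the front. The other three lie correctly in their lanes, so I'll put this one back.

```bash
python3 -m crank '[[-0.011,-0.186,0,0,0,0,0.04],[-0.011,-0.186,0,0,0,0,0.04],[-0.011,-0.186,0,0,0,0,0.04],[-0.011,-0.186,0,0,0,0,0.04],[-0.011,-0.186,0,0,0,0,0.04],[-0.011,-0.186,0,0,0,0,0.04],[-0.011,-0.186,0,0,0,0,0.04]]'
python3 - <<'E'
from kn import *
f=grab('wrist'); knives(f); go(485,277,32,-5)
E
```

```text
t: 34.55
eef_pos: [482.7, 276.3, 230.2]
eef_rot: [3.14, 0.002, -0.088]
force: [0.7, 0.4, 0.7]
finger_gap: 40.0
finger_force: 0.0
[420. 157.] z 40.2 ctr [477.4  94.6] size [22.5 79.1] yaw -5.8
[308. 158.] z 40.2 ctr [485.8 217.6] size [21.6 76.1] yaw -5.0
[363. 157.] z 40.2 ctr [481.  157.5] size [22.3 75. ] yaw -5.5
[252. 165.] z 40.2 ctr [482.7 278.9] size [20.5 76.2] yaw -5.5
shift [ 0.0023 -0.0013  0.1986] turn [ 0.08  0.08 -0.07]
```

```bash
python3 -m crank '[[0.002,-0.001,0.05,0,0,0,0.04],[0.002,-0.001,0.1,0,0,0,0.04],[0.002,-0.001,0.15,0,0,0,0.04],[0.002,-0.001,0.185,0,0,0,0.04],[0.002,-0.001,0.198,0,0,0,0.04],[0.002,-0.001,0.198,0,0,0,0.04],[0.002,-0.001,0.198,0,0,0,0],[0.002,-0.001,0.198,0,0,0,0],[0.002,-0.001,0.198,0,0,0,0],[0.002,-0.001,0.198,0,0,0,0],[0.002,-0.001,0.193,0,0,0,0],[0.012,0,0.193,0,0,0,0],[0.012,0,0.193,0,0,0,0],[0.012,0,0.198,0,0,0,0],[0.012,0,0.198,0,0,0,0]]'
python3 -m crank '[[0,0,0,0,0,0,0.03],[0,0,0,0,0,0,0.036],[0,0,0,0,0,0,0.036],[0,0,-0.02,0,0,0,0.036],[0,0,-0.07,0,0,0,0.036],[0,0,-0.12,0,0,0,0.036],[0,0,-0.17,0,0,0,0.036],[0,0,-0.2,0,0,0,0.036],[0,0,-0.2,0,0,0,0.036],[0,0,-0.2,0,0,0,0.036]]'
python3 - <<'E'
from kn import *
f=grab('wrist'); knives(f); go(623,196,400,-95)
E
```

```text
t: 36.1
eef_pos: [495.9, 276.6, 35.4]
eef_rot: [-3.141, -0.002, -0.087]
force: [-1.5, -2.4, 15.7]
finger_gap: 19.5
finger_force: 61.0
t: 37.1
eef_pos: [494.9, 276.4, 233.1]
eef_rot: [3.141, 0.0, -0.087]
force: [-0.5, 0.5, -1.3]
finger_gap: 35.9
finger_force: 0.0
[417. 168.] z 40.1 ctr [477.2  95.3] size [22.4 79.2] yaw -4.7
[254. 169.] z 40.2 ctr [490.5 277.9] size [19.9 78.5] yaw -5.5
[308. 168.] z 40.2 ctr [485.2 217.6] size [21.5 76.1] yaw -4.9
[362. 168.] z 40.1 ctr [481.1 157.5] size [22.2 75.9] yaw -5.2
shift [ 0.1347  0.0688 -0.1684] turn [1.7e-01 3.0e-02 9.0e+01]
```

```bash
python3 -m crank '[[0,0,-0.05,0,0,-8,0.05],[0,0,-0.1,0,0,-16,0.05],[0,0,-0.15,0,0,-24,0.05],[0,0,-0.15,0,0,-32,0.05],[0,0,-0.15,0,0,-40,0.05],[0,0,-0.15,0,0,-48,0.05],[0,0,-0.15,0,0,-56,0.05],[0,0,-0.15,0,0,-64,0.05],[0,0,-0.15,0,0,-72,0.05],[0,0,-0.15,0,0,-80,0.05],[0,0,-0.15,0,0,-90,0.05],[0,0,-0.15,0,0,-90,0.05],[0.1345,0.069,-0.15,0,0,-90,0.05],[0.1345,0.069,-0.15,0,0,-90,0.05],[0.1345,0.069,-0.15,0,0,-90,0.05],[0.1345,0.069,-0.15,0,0,-90,0.05],[0.1345,0.069,-0.15,0,0,-90,0.05],[0.1345,0.069,-0.15,0,0,-90,0.05],[0.1345,0.069,-0.15,0,0,-90,0.05],[0.1345,0.069,-0.15,0,0,-90,0.05]]'
python3 - <<'E'
from kn import *
f=grab('wrist','w13.png'); P=cloud(f); print(np.round(f['T'],2).tolist())
m=(P[...,2]>322)&(P[...,2]<345); q=P[m]; q=q[(abs(q[:,0]-623)<25)]; print(len(q)); 
if len(q): print(np.percentile(q,[2,50,98],axis=0).round(1)); vx,vy,x0,y0=cv2.fitLine(q[:,:2].astype(np.float32),cv2.DIST_HUBER,0,.01,.01).ravel(); print(vx,vy,x0,y0)
go(623,196,310,85)
E
```

```text
t: 39.15
eef_pos: [622.2, 196.8, 383.9]
eef_rot: [3.141, -0.0, 1.485]
force: [0.9, 0.1, -0.0]
finger_gap: 50.1
finger_force: 0.0
[[1.0, -0.08, -0.02, 628.74], [-0.09, -0.95, -0.3, 273.68], [0.0, 0.3, -0.95, 526.72], [0.0, 0.0, 0.0, 1.0]]
3518
[[616.  131.8 331.4]
 [626.  208.5 336.1]
 [635.  266.3 337.9]]
0.08307178 0.9965436 625.8287 205.23248
shift [-0.0007  0.0007  0.0739] turn [ 0.04 -0.02  0.07]
```

View pics/w13.png

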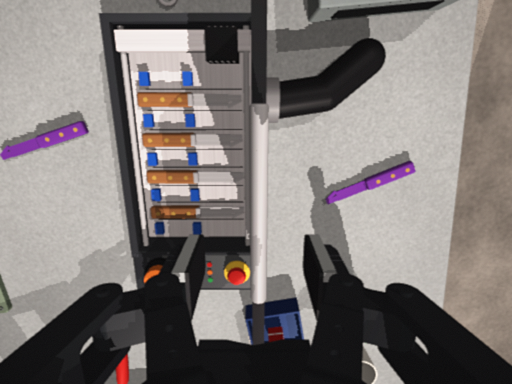

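The bar runs up the picture at u≈260 with the fingers straddling it, and all four knives lie in their lanes. I'll grip the bar now.

```bash
python3 -m crank '[[0,0.003,0.03,0,0,0,0.05],[0,0.003,0.055,0,0,0,0.05],[0,0.003,0.072,0,0,0,0.05],[0,0.003,0.072,0,0,0,0.05],[0,0.003,0.072,0,0,0,0.05],[0,0.003,0.072,0,0,0,0.03],[0,0.003,0.072,0,0,0,0.02],[0,0.003,0.072,0,0,0,0.0],[0,0.003,0.072,0,0,0,0.0],[0,0.003,0.072,0,0,0,0.0],[0,0.003,0.072,0,0,0,0.0]]'
python3 - <<'E'
import numpy as np
a0=1.56
for s,e in((1.56,1.06),(1.06,.56),(.56,0)):
    for a in np.linspace(s,e,11)[1:]: print(round(a,3),round(-.245*(np.cos(a)-np.cos(s)),4),round(.245*(np.sin(s)-np.sin(a)),4))
E
```

```text
t: 40.3
eef_pos: [626.3, 195.9, 312.7]
eef_rot: [3.14, -0.001, 1.484]
force: [-1.5, -0.9, 5.5]
finger_gap: 9.9
finger_force: 58.6
1.51 -0.0122 0.0004
1.46 -0.0244 0.0015
1.41 -0.0366 0.0031
1.36 -0.0486 0.0054
1.31 -0.0605 0.0083
1.26 -0.0723 0.0117
1.21 -0.0838 0.0158
1.16 -0.0952 0.0204
1.11 -0.1063 0.0255
1.06 -0.1171 0.0313
1.01 -0.0105 0.0063
0.96 -0.0207 0.013
0.91 -0.0306 0.0203
0.86 -0.0401 0.0281
0.81 -0.0492 0.0363
0.76 -0.0578 0.0449
0.71 -0.066 0.054
0.66 -0.0738 0.0635
0.61 -0.081 0.0734
0.56 -0.0878 0.0836
0.504 -0.007 0.0118
0.448 -0.0132 0.024
0.392 -0.0188 0.0365
0.336 -0.0237 0.0494
0.28 -0.0279 0.0624
0.224 -0.0313 0.0757
0.168 -0.034 0.0892
0.112 -0.0359 0.1028
0.056 -0.037 0.1164
0.0 -0.0374 0.1301
```

```bash
python3 -m crank '[[0,-0.006,0.0,0,0,0,0],[0,-0.012,0.0004,0,0,0,0],[0,-0.018,0.001,0,0,0,0],[0,-0.0244,0.0015,0,0,0,0],[0,-0.0305,0.0023,0,0,0,0],[0,-0.0366,0.0031,0,0,0,0],[0,-0.0426,0.0042,0,0,0,0],[0,-0.0486,0.0054,0,0,0,0],[0,-0.0545,0.0068,0,0,0,0],[0,-0.0605,0.0083,0,0,0,0],[0,-0.0664,0.01,0,0,0,0],[0,-0.0723,0.0117,0,0,0,0]]'
```

```text
t: 41.5
eef_pos: [554.3, 201.9, 300.4]
eef_rot: [3.139, -0.0, 1.483]
force: [1.9, -0.3, 6.3]
finger_gap: 9.8
finger_force: 62.0
```

```bash
python3 -m crank '[[0,-0.0058,0.002,0,0,0,0],[0,-0.0115,0.0041,0,0,0,0],[0,-0.0172,0.0064,0,0,0,0],[0,-0.0229,0.0087,0,0,0,0],[0,-0.0284,0.0112,0,0,0,0],[0,-0.034,0.0138,0,0,0,0],[0,-0.0394,0.0167,0,0,0,0],[0,-0.0448,0.0196,0,0,0,0],[0,-0.0501,0.0227,0,0,0,0],[0,-0.0553,0.0259,0,0,0,0],[0,-0.0604,0.0292,0,0,0,0],[0,-0.0655,0.0326,0,0,0,0],[0,-0.0704,0.0362,0,0,0,0],[0,-0.0754,0.0399,0,0,0,0],[0,-0.0801,0.0437,0,0,0,0],[0,-0.0849,0.0477,0,0,0,0]]'
python3 - <<'E'
from h import *
f=grab('scene','s2.png')
o=robot.get_obs(); print(o['force'],o['finger_gap'],o['eef_pos'])
E
```

```text
t: 43.1
eef_pos: [468.9, 209.2, 251.3]
eef_rot: [-3.141, 0.001, 1.484]
force: [2.5, -2.4, 2.6]
finger_gap: 9.8
finger_force: 63.4
[ 1.09294144 -1.43929994 -1.51947463] 9.629854462733917 [468.16553231 209.29322976 250.7010116 ]
```

View pics/s2.png

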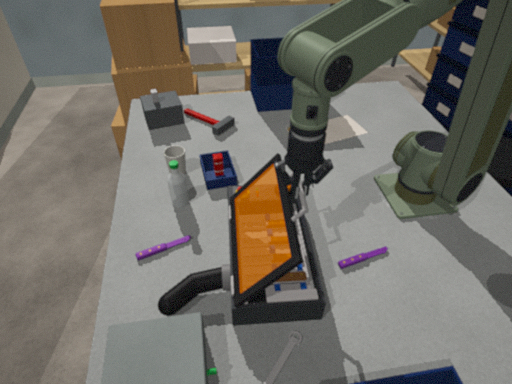

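```bash
python3 -m crank '[[0,-0.0046,0.0041,0,0,0,0],[0,-0.0091,0.0082,0,0,0,0],[0,-0.0134,0.0125,0,0,0,0],[0,-0.0177,0.0168,0,0,0,0],[0,-0.0218,0.0213,0,0,0,0],[0,-0.0259,0.0259,0,0,0,0],[0,-0.0298,0.0306,0,0,0,0],[0,-0.0337,0.0354,0,0,0,0],[0,-0.0373,0.0403,0,0,0,0],[0,-0.0409,0.0453,0,0,0,0],[0,-0.0443,0.0504,0,0,0,0],[0,-0.0477,0.0555,0,0,0,0],[0,-0.0512,0.0614,0,0,0,0],[0,-0.0547,0.0673,0,0,0,0],[0,-0.0578,0.0734,0,0,0,0],[0,-0.0609,0.0795,0,0,0,0],[0,-0.0637,0.0858,0,0,0,0],[0,-0.0665,0.092,0,0,0,0],[0,-0.069,0.0985,0,0,0,0],[0,-0.0714,0.1049,0,0,0,0]]'
```

```text
t: 45.15
eef_pos: [398.2, 215.5, 146.4]
eef_rot: [3.141, 0.0, 1.484]
force: [1.8, -4.1, 4.0]
finger_gap: 9.8
finger_force: 64.3
```

```bash
python3 -m crank '[[0,-0.0021,0.0065,0,0,0,0],[0,-0.0042,0.013,0,0,0,0],[0,-0.0059,0.0196,0,0,0,0],[0,-0.0076,0.0263,0,0,0,0],[0,-0.009,0.033,0,0,0,0],[0,-0.0103,0.0398,0,0,0,0],[0,-0.0113,0.0466,0,0,0,0],[0,-0.0122,0.0534,0,0,0,0],[0,-0.0128,0.0602,0,0,0,0],[0,-0.0132,0.065,0,0,0,0],[0,-0.0134,0.068,0,0,0,0],[0,-0.0135,0.071,0,0,0,0],[0,-0.0136,0.073,0,0,0,0],[0,-0.0136,0.075,0,0,0,0],[0,-0.0136,0.077,0,0,0,0],[0,-0.0136,0.077,0,0,0,0]]'
```

```text
t: 46.75
eef_pos: [384.5, 216.8, 69.7]
eef_rot: [-3.141, 0.0, 1.483]
force: [-0.3, -3.6, -0.9]
finger_gap: 10.2
finger_force: 65.0
```

```bash
python3 -m crank '[[0,0,0.001,0,0,0,0],[0,0,0.002,0,0,0,0],[0,0,0.002,0,0,0,0]]'; python3 -m crank '[[0,0,0.001,0,0,0,0],[0,0,0.002,0,0,0,0],[0,0,0.002,0,0,0,0]]'
```

```text
t: 47.05
eef_pos: [384.5, 216.8, 67.8]
eef_rot: [-3.141, 0.0, 1.483]
force: [-1.4, -3.5, 2.3]
finger_gap: 10.3
finger_force: 65.2
t: 47.35
eef_pos: [384.5, 216.8, 65.8]
eef_rot: [-3.141, 0.0, 1.483]
force: [-1.6, -3.1, 3.1]
finger_gap: 10.1
finger_force: 65.2
```

```bash
python3 -m crank '[[0,0,0.001,0,0,0,0],[0,0,0.002,0,0,0,0],[0,0,0.002,0,0,0,0]]'; python3 -m crank '[[0,0,0.001,0,0,0,0],[0,0,0.002,0,0,0,0],[0,0,0.002,0,0,0,0]]'; python3 -c "
from h import *
f=grab('top'); P=cloud(f)
m=(P[...,2]>60)&(P[...,2]<130)&(P[...,0]>560)&(P[...,0]<610)&(P[...,1]>80)&(P[...,1]<300); print(P[m].shape)
for x in (420,460,500,540,580,610):
  q=P[(abs(P[...,0]-x)<6)&(P[...,1]>240)&(P[...,1]<330)&(P[...,2]<160)]; print(x,np.nanmedian(q[:,2]) if len(q) else None)
"
```

```text
t: 47.65
eef_pos: [384.4, 216.7, 64.0]
eef_rot: [-3.14, 0.0, 1.483]
force: [-2.0, -2.0, 5.2]
finger_gap: 10.0
finger_force: 66.7
t: 47.95
eef_pos: [384.4, 216.7, 63.7]
eef_rot: [-3.141, 0.0, 1.483]
force: [-6.6, -5.3, 22.8]
finger_gap: 10.0
finger_force: 68.3
(1175, 3)
420 None
460 87.80031325768266
500 88.57387971087928
540 88.43986989475616
580 88.51259993513327
610 88.25727692313853
```

```bash
python3 -m crank '[[0,0,-0.002,0,0,0,0],[0,0,-0.002,0,0,0,0.02],[0,0,-0.002,0,0,0,0.03],[0,0,-0.002,0,0,0,0.03],[0,0,-0.002,0,0,0,0.03],[0,0,-0.01,0,0,0,0.03],[0,0,-0.03,0,0,0,0.03],[0,0,-0.06,0,0,0,0.03],[0,0,-0.1,0,0,0,0.0],[0,0,-0.14,0,0,0,0],[0,0,-0.14,0,0,0,0],[0,0,-0.14,0,0,0,0]]'
python3 -c "
from h import *
go(452,6,200,85)"
```

```text
t: 49.2
eef_pos: [385.1, 217.0, 203.1]
eef_rot: [3.139, -0.001, 1.484]
force: [0.4, -0.6, -0.7]
finger_gap: 0.2
finger_force: 0.0
shift [-0.2044  0.085   0.003 ] turn [ 0.13 -0.08  0.  ]
```

```bash
python3 -m crank '[[-0.204,0.085,0,0,0,0,0],[-0.204,0.085,0,0,0,0,0],[-0.204,0.085,0,0,0,0,0],[-0.204,0.085,0,0,0,0,0],[-0.204,0.085,0,0,0,0,0],[-0.204,0.085,0,0,0,0,0],[-0.204,0.085,0,0,0,0,0],[-0.204,0.085,0,0,0,0,0]]'
python3 - <<'E'
from h import *
f=grab('top','t3.png'); P=cloud(f)
for x in (385,420,460,500,540,580,610):
  q=P[(abs(P[...,0]-x)<6)&(P[...,1]>150)&(P[...,1]<280)&(P[...,2]<160)]; print(x,np.nanmedian(q[:,2]),np.nanmax(q[:,2]))
f=grab('scene','s3.png'); 
hsv=cv2.cvtColor(f['image'],cv2.COLOR_BGR2HSV); P=cloud(f); H,S,V=[hsv[...,i].astype(int) for i in range(3)]
m=(H>=5)&(H<18)&(S>150)&(P[...,2]>98)&(P[...,2]<120)&(abs(P[...,1])<60)&(abs(P[...,0]-450)<60); q=P[m]; print(len(q),np.percentile(q,[2,50,98],axis=0).round(1)) if m.any() else 0
go(452,6,112,85)
E
```

```text
t: 50.0
eef_pos: [450.9, 7.2, 201.3]
eef_rot: [-3.14, -0.0, 1.485]
force: [-0.0, 0.1, 0.4]
finger_gap: 0.2
finger_force: 0.0
385 90.1578560596331 97.35867414946733
420 62.07106635178582 99.97329465341363
460 88.4786767012381 93.61613307802713
500 88.20846746207928 94.35586526816974
540 88.41882871261691 93.67748094750164
580 88.13632210094966 93.4731611166103
610 90.21293149972053 95.96541658285742
119 [[435.9  -8.   99. ]
 [454.2  12.3 107.7]
 [473.3  26.9 110.8]]
shift [-0.0012  0.001   0.0897] turn [-0.05 -0.    0.11]
```

View pics/s3.png

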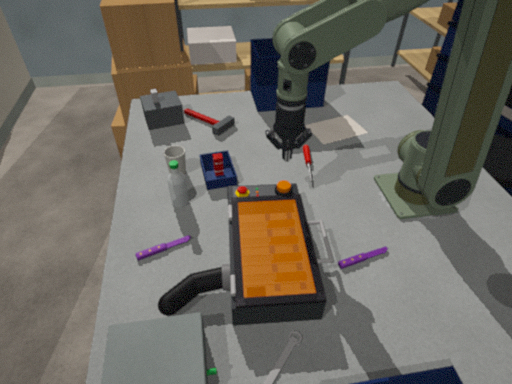

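```bash
python3 -m crank '[[-0.001,0.001,0.04,0,0,0,0],[-0.001,0.001,0.075,0,0,0,0],[-0.001,0.001,0.09,0,0,0,0],[-0.001,0.001,0.09,0,0,0,0],[-0.001,0.001,0.09,0,0,0,0]]'; for i in 1 2; do python3 -m crank '[[0,0,0.001,0,0,0,0],[0,0,0.002,0,0,0,0],[0,0,0.002,0,0,0,0]]' | grep -E 'pos|force:'; done
```

```text
t: 50.6
eef_pos: [453.0, 5.7, 112.5]
eef_rot: [3.141, -0.0, 1.485]
force: [0.3, 1.4, 1.0]
finger_gap: 0.4
finger_force: 0.0
eef_pos: [453.0, 5.1, 110.6]
force: [-0.2, 0.5, -0.3]
finger_force: 0.0
eef_pos: [452.7, 5.0, 108.0]
force: [-0.5, -1.2, 1.5]
finger_force: 0.4
```

```bash
python3 -m crank '[[0,0,0.001,0,0,0,0],[0,0,0.002,0,0,0,0],[0,0,0.003,0,0,0,0],[0,0,0.004,0,0,0,0],[0,0,0.004,0,0,0,0]]' | grep -E 'pos|force:'; python3 -m crank '[[0,0,0.001,0,0,0,0],[0,0,0.001,0,0,0,0]]' | grep -E 'pos|force:'
```

```text
eef_pos: [452.7, 5.1, 104.0]
force: [0.3, -0.8, 2.6]
finger_force: 1.1
eef_pos: [452.7, 5.0, 103.0]
force: [0.3, -0.8, 2.4]
finger_force: 1.3
```

```bash
python3 -m crank '[[0,0,0.001,0,0,0,0],[0,0,0.001,0,0,0,0]]' | grep -E 'pos|force:'
```

```text
eef_pos: [452.8, 5.1, 102.1]
force: [-0.6, 0.3, 2.6]
finger_force: 1.4
```

```bash
python3 -m crank '[[0,0,0.0005,0,0,0,0],[0,0,0.0005,0,0,0,0]]' | grep -E 'pos|force:';python3 -c "
from h import *
print([float(robot.get_obs()['force'][2]) for _ in range(3)])"
```

```text
eef_pos: [452.8, 5.0, 102.0]
force: [-1.5, 0.2, 6.6]
finger_force: 3.3
[6.55085030855596, 6.55085030855596, 6.55085030855596]
```

At first click (about 6.6 N); I'll hold there.

```bash
python3 -m crank '[[0,0,0,0,0,0,0],[0,0,0,0,0,0,0],[0,0,0,0,0,0,0],[0,0,0,0,0,0,0],[0,0,0,0,0,0,0],[0,0,0,0,0,0,0],[0,0,0,0,0,0,0],[0,0,0,0,0,0,0]]'
```

```text
t: 53.1
eef_pos: [452.8, 5.1, 102.0]
eef_rot: [3.141, 0.0, 1.484]
force: [-0.2, -0.7, 6.5]
finger_gap: -0.1
finger_force: 3.3
```

```bash
python3 -m crank '[[0,0,0.002,0,0,0,0],[0,0,0.005,0,0,0,0],[0,0,0.0075,0,0,0,0],[0,0,0.0075,0,0,0,0],[0,0,0.0075,0,0,0,0]]'
```

```text
t: 53.6
eef_pos: [452.9, 5.1, 95.7]
eef_rot: [3.14, 0.0, 1.484]
force: [-3.6, -0.7, 17.3]
finger_gap: 0.1
finger_force: 8.6
```

Key fully down at 17 N and 6.3 mm past the click; I'll let go and check the final scene.

```bash
python3 -m crank '[[0,0,-0.01,0,0,0,0],[0,0,-0.04,0,0,0,0],[0,0,-0.08,0,0,0,0],[0,0,-0.12,0,0,0,0],[-0.0,-0.1,-0.14,0,0,0,0],[0,-0.1,-0.14,0,0,0,0],[0,-0.1,-0.14,0,0,0,0],[0,-0.1,-0.14,0,0,0,0]]'
python3 -c "
from h import *
f=grab('top','t4.png'); f=grab('scene','s4.png'); print(robot.get_obs()['force'])
a=cv2.imread('pics/t4.png')[90:300,110:400]; b=f['image'][130:330,120:410]
cv2.imwrite('pics/c4.png',cv2.vconcat([cv2.resize(a,(400,290)),cv2.resize(b,(400,290))]))"
```

```text
t: 54.4
eef_pos: [352.4, 13.9, 234.2]
eef_rot: [3.14, -0.0, 1.484]
force: [0.1, 0.2, 0.5]
finger_gap: 0.1
finger_force: 0.0
[ 0.53672812  0.18075712 -0.08012366]
```

View pics/c4.png

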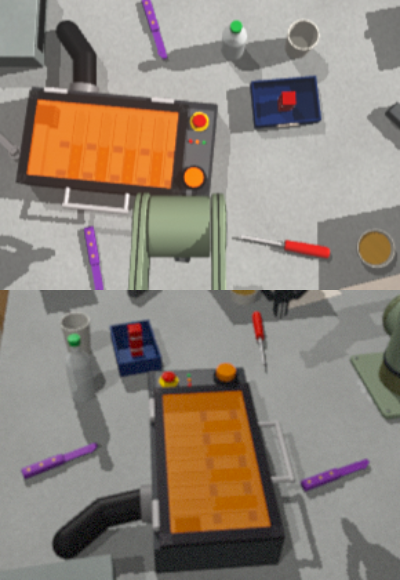

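The lid is flat shut over the four knives, the gauge stands in the bin, the key has sprung back up, and the bystanders are where they were.

```bash
python3 -c "
from plant import robot
print(robot.hand_in())"
```

```text
the job is handed in; nothing more can be done
None
```

I put the gauge in the bin, laid all four knives in their lanes, shut the lid, held the key at its first click for about 0.8 s, then pressed it fully down and let go; the job is handed in at about 54 s, though I never read back whether the pilot outline showed.

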